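# Hold the flush cap half turned in a garment steamer

## Task

The steamer has to air out: lift the water tank off the steamer base by its handle and stand it upright on the cork mat. Then put the bayonet cap into the socket that the tank was covering, push it fully home and turn it clockwise to half-way, its bar over the middle ribs, not on into the lock click. A spring turns it back, so finish while still gripping it and holding it there; leave the other things on the counter where they are.

Things in the scene. Friction and masses are not known exactly. Their poses are not given: they have to be found in the camera images.
- dock: Steamer base: white round housing, 210 mm across, 60 mm high, fixed to the counter, hose stub at its +x side, three flat grey spots at its -x side. Origin on its axis at counter level. On it a steel collar, 104 mm across, flat top 70 mm above the counter, with the bayonet socket; around that, grey radial ribs in opposite pairs, 58 to 72 mm from the axis, their tops 68 mm above the counter.
- socket (a point): Centre of the bayonet hole, level with the collar's flat top, 70 mm above the counter; axes as the base. Hole 54 mm wide, with two notches 14 mm wide that reach 35 mm from the axis, along the base's +x and -x; a single rib stands in line with each notch (entry).
- half_rib (a point): Top of one of the two middle ribs (single, 65 mm from the axis): 45 deg clockwise, seen from above, from the rib at the +x notch; its twin is opposite. With the cap's bar over these two it is half-way. Double ribs 90 deg clockwise from the notches mark the lock.
- valve (a joint): Turn (rad) of the sprung ring inside the socket, clockwise positive, 0 at rest. The cap's lugs meet it after about 5 deg of turn, then it follows: about 0.70 with the cap half-way, 1.475 at the lock. The spring resists with 0.06 N m at first, 0.17 N m half-way, and turns a released cap back. From about 56 deg of cap turn the lugs ride on click pawls, passed at about 88 deg.
- tank: White closed water tank, 96 mm across, 95 mm high, about 0.5 kg, standing on the collar at the start. Origin at the centre of its underside, z up. Black arched handle on top: level bar along the tank's x, 76 mm long, 14 mm wide (y), 12 mm high, posts at x = -33 and +33 mm, 39 mm clear below the bar.
- tank_handle (a point): Middle of the tank's handle bar, 140 mm above the tank's underside, 6 mm below the bar's top.
- cap: Grey bayonet cap, about 0.2 kg, standing on its plug on the counter. Origin at the centre of the plug's underside, z up. Plug 48 mm across, 22 mm long; at its foot two steel lugs (8 mm wide, 7 mm high, reaching 33 mm from the axis) along +x and -x; flange 80 mm across, from 22 to 29 mm; above it a grip bar along x, 100 mm long, 16 mm wide (y), from 29 to 63 mm.
- cap_bar (a point): On the cap's axis, 52 mm above the plug's underside, 11 mm below the top of the grip bar. The cap goes in either way round, its bar (and lugs) in line with the notches; fully home, the flange lies on the collar and the plug's underside is 48 mm above the counter. Only then can it be turned.
- mat: Round cork mat, 150 mm across, 4 mm thick, fixed to the counter; to the left or right of the base, the cap on the other side. Origin at the centre of its underside.
- tin: Bystander: aluminium polish tin, 70 mm across, 24 mm high.
- brush: Bystander: wooden shoe brush, 150 x 50 x 40 mm.
- spool: Bystander: wooden thread spool, 40 mm across, 45 mm high.
- screwcap: Bystander: plain round grey screw cap without bar or lugs, 60 mm across, 26 mm high.
- bottle: Bystander: white bottle, 60 mm across, 170 mm high.
- carton: Bystander: cardboard carton, 100 x 120 x 70 mm.
- roller: Bystander: lint roller lying down, 200 mm long, 44 mm thick.

How it is judged:
By the outcome, as a careful person would: the job done as asked, in the order asked, and still so for the second after the job is handed in, while the arm keeps its last pose, push and grip.
It also fails if it takes over 64 s, if anything falls off the work surface, if the arm or the gripper's body presses on something with over 40 N, if the wrist force passes 120 N, or if a joint passes its speed limit or range.

## Robot

A 7-joint arm with a two-finger parallel gripper is mounted at the origin on the work surface. World frame = base frame: x ahead of the robot, y to its left, z up, the work surface at z = 0. Lengths are in m, angles in rad, forces in N, time in s.
With the tool pointing down it reaches from about 0.425 to 0.95 m from the base axis. Payload 4.7 kg.
Tool frame: the origin (TCP) lies on the centre line of the jaws, within the pads' length; the fingertips stand 8 mm ahead of it and the grasp point (between the pads) lies 11 mm behind it (robot.nose_length is the distance from the TCP to the fingertips, in m); z points along the fingers, y is the line along which they close (so a half turn about z gives the same grasp; the last joint's range is limited). The gripper opens to 85 mm and grips with 20 to 120 N. Pads are 22 mm wide; open, the fingers measure 114 mm over their backs; the gripper's body (76 mm by 85 mm) begins 54 mm behind the grasp point. The pads swing forward as they close: fully open they stand 13 mm farther back than shut.
Start: joints at [-1.299, 0.469, -0.049, 1.532, 0.024, 1.141, -0.082], TCP at [0.2, 0.645, 0.239] pointing down, gripper open.
Joint ranges: [-2.59, 2.59], [-0.33, 1.99], [-1.39, 1.29], [0.1, 2.45], [-1.04, 4.18], [0.21, 1.99], [-2.66, 2.66]. Speed limits (rad/s): [2.57, 2.57, 3.14, 3.14, 3.14, 3.14, 3.14].

## Interface

Orientations are given as a rotation vector (axis times angle).
In Python, from rig import robot gives the robot as it stands.
- The arm moves only by the tool play_rows, never from a script. Its argument "steps" is a list of rows, each a list of 2 entries, a list of its own where there are three numbers: the shift along the tool's x, y, z each as a share of 0.02 m, from -1 to 1, then the turn, a rotation vector about the tool's x, y, z each as a share of 2 pi rad, from -1 to 1. A call has 1 to 12 rows; each row shifts and turns the commanded pose from where the row before left it, along the tool's axes as they then stand; what a row does not reach is not made up. A row lasts 1/10 s, in which the tool goes at most 50 mm and 8.59 degrees, less where a joint would pass 70% of its speed; a pose out of reach is approached as far as the arm can. A call with a number of a shift or a turn outside -1 to 1 is refused whole. A call with a gripper value outside its range is refused whole. "claw" is the closure, from -1 (fully open) to 1 (shut), set as the call begins (left out, the last holds). The fingers move at their own pace and stop on an object; the grip force is fixed at half the most. Time passes only in rows, so rows that do not move let the fingers close. It gives the time, the measured TCP pose, the force, the opening and the grip force at its end, in the units of the state.
- robot.read_state(): the state, without advancing time (a new reading comes with each control period).
- robot.get_image(name): name is "side" or "top"; returns a dict with "frame" (480x640x3 uint8, blue, green, red), "K" (3x3 intrinsics, pixels), "R" (3x3) and "t" (3): a world point X has camera coordinates R X + t. Camera axes: x right, y down, z forward; pixel columns grow to the right and rows downward; lengths in m; the calibration is good to about 2 mm. A picture is of the moment at which its call begins. There is no depth.
- robot.job_done(): hands the job in; it is judged then, once.
Trained networks look in a picture, given as the dict that the camera call returned (one of the last four; its "shot" number tells which), for a name from the list of things; names that differ only in an ending like _2 or _b are one class to them, and where a whole thing is asked for, a point or a joint stands for the part that bears it (a point fixed in the world has none). Each returns a list of dicts, best first, with "conf" (0 to 1); they miss things now and then, are a little off and sometimes report something else, mostly with a low value. They report only what shows in the picture. A call takes as long as a camera call.
- robot.search_frame(picture, label): "centre" ([column, row] as shares, 0 to 1, of the picture: columns of its width, rows of its height, amid what is visible of it).
- robot.cut_out(picture, label): "mask" (480x640 bool, what is visible of it) and "centre" ([column, row] as shares, 0 to 1, of the picture: columns of its width, rows of its height, amid what is visible of it).
The state is a dict: "t": time; "joint_pos": joint angles; "qd": joint speeds; "tau": joint torques, N m; "position": TCP position; "tcp_rot": TCP orientation; "ft_force": force on the tool from outside, world axes, zero at the start; "ft_torque": the same for the moment, N m; "grip_width": opening from 0.0 (shut) to 1.0 (fully open); "finger_force": force on a finger pad.
Only numpy, scipy, OpenCV 4.12 (cv2) and the standard library are available. Lean on these libraries where they do the work, as an engineer would, in place of code of your own. Each camera call takes 0.05 s, during which the arm holds its last target. There are 200 camera calls.

## Working session

There is one attempt and no reset: what is moved stays moved. The work goes in short steps, Python scripts to look and compute and a tool call to move; the robot and the scene stay as the last step left them, time stands still between calls to the robot, and variables do not carry over. Pictures are saved under pics/ and viewed, at most 10 in all, crops included, and the job is handed in when it is done.

Besides the shell and the picture viewer there is one more tool, called after "Request:" as name(argument=value, ...), one argument or row to a line, values as JSON. play_rows: Moves the arm, as the interface text tells. Shift numbers are shares of 0.02 m and turn numbers shares of 2 pi rad, none past 1 either way. Its arguments: {"type":"object","properties":{"steps":{"type":"array","items":{"type":"array"}},"claw":{"type":"number"}},"required":["steps"]}

```bash
ls; mkdir -p pics
cat > h.py <<'E'
import numpy as np, cv2
from rig import robot
from scipy.spatial.transform import Rotation as R
def pix(p,X):
    c=p["R"]@np.array(X,float)+np.array(p["t"]).ravel(); q=p["K"]@c; return q[:2]/q[2]
def at_z(p,uv,z):
    d=p["R"].T@np.linalg.inv(p["K"])@np.array([uv[0],uv[1],1.]); o=-p["R"].T@np.array(p["t"]).ravel()
    return o+d*(z-o[2])/d[2]
E
python3 - <<'E'
from h import *
s=robot.read_state(); print({k:np.round(v,3).tolist() for k,v in s.items()}); print(robot.nose_length, R.from_rotvec(s["tcp_rot"]).as_matrix().round(3))
for n in("top","side"):
    p=robot.get_image(n); cv2.imwrite(f"pics/{n}0.png",p["frame"]); print(n,-p["R"].T@np.array(p["t"]).ravel(), p["K"][0,0])
    for l in("dock","tank","tank_handle","cap","cap_bar","mat","bottle","carton","roller","tin","brush","spool","screwcap"):
        r=robot.search_frame(p,l)
        print(l,[(np.round(np.array(d["centre"])*[640,480],1).tolist(),round(d["conf"],2)) for d in r[:2]], [at_z(p,np.array(r[0]["centre"])*[640,480],{"tank_handle":.21,"cap_bar":.06,"cap":.04}.get(l,0)).round(3).tolist()] if r else "")
E
```

```text
pics
{'t': 0.0, 'joint_pos': [-1.299, 0.469, -0.049, 1.534, 0.024, 1.141, -0.082], 'qd': [0.0, 0.001, 0.0, -0.0, 0.0, 0.0, 0.0], 'tau': [0.0, -51.03, -0.047, -23.771, 0.011, 0.008, -0.0], 'position': [0.2, 0.644, 0.238], 'tcp_rot': [-0.471, -3.106, 0.003], 'ft_force': [-0.378, -0.632, -0.268], 'ft_torque': [-0.025, 0.004, -0.005], 'finger_force': 0.0, 'grip_width': 1.003}
0.008 [[-0.955  0.296 -0.001]
 [ 0.296  0.955 -0.002]
 [-0.    -0.002 -1.   ]]
top [ 0.35056767 -0.02868375  1.20169484] 547.5974439129384
dock [([318.6, 281.9], 0.58)] [[0.517, -0.015, 0.0]]
tank [([318.9, 252.6], 0.65), ([476.5, 201.3], 0.32)] [[0.582, -0.01, 0.0]]
tank_handle [([317.7, 254.9], 0.95)] [[0.537, -0.011, 0.21]]
cap [([432.1, 314.6], 0.85), ([317.8, 251.3], 0.45)] [[0.466, -0.261, 0.04]]
cap_bar [([438.8, 313.9], 0.73)] [[0.467, -0.27, 0.06]]
mat [([190.7, 273.9], 0.94), ([356.8, 165.2], 0.38)] [[0.506, 0.268, 0.0]]
bottle [([275.9, 160.4], 0.8), ([230.3, 186.2], 0.57)] [[0.789, 0.111, 0.0]]
carton [([357.7, 165.6], 0.88)] [[0.795, -0.079, 0.0]]
roller [([474.6, 203.2], 0.61)] [[0.732, -0.352, 0.0]]
t
[... 459 characters left out ...]
), ([278.4, 371.1], 0.34)] [[0.52, -0.093, 0.21]]
cap [([423.6, 254.0], 0.71), ([348.6, 374.7], 0.64)] [[0.779, -0.092, 0.04]]
cap_bar [([345.8, 370.3], 0.71)] [[0.457, -0.279, 0.06]]
mat [([264.4, 213.6], 0.65), ([423.5, 254.4], 0.48)] [[0.516, 0.255, 0.0]]
bottle [([372.3, 197.9], 0.66)] [[0.801, 0.17, 0.0]]
carton [([327.5, 278.6], 0.7), ([263.6, 213.0], 0.69)] [[0.558, -0.02, 0.0]]
roller [([474.7, 349.8], 0.6)] [[0.74, -0.34, 0.0]]
tin [([278.9, 367.9], 0.84), ([348.8, 375.6], 0.5)] [[0.356, -0.18, 0.0]]
brush [([322.4, 170.0], 0.9)] [[0.738, 0.341, 0.0]]
spool [([425.7, 306.8], 0.71), ([327.9, 279.9], 0.21)] [[0.715, -0.199, 0.0]]
screwcap [([339.4, 196.9], 0.53)] [[0.724, 0.217, 0.0]]
```

View pics/top0.png

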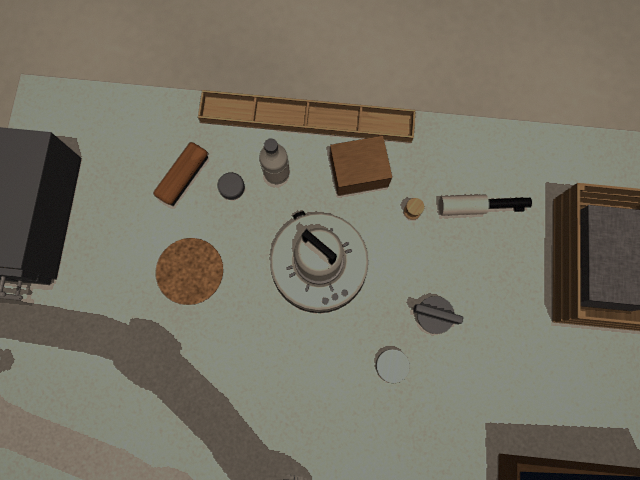

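View pics/side0.png

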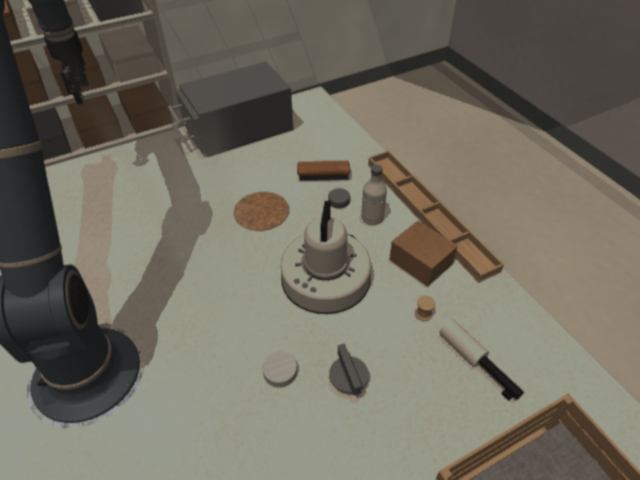

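The top view shows the base at about (319,261), with its hose stub at (299,216) and the spots near (335,297). The handle bar runs from (304,235) to (335,258), the cap is at (436,313) and the mat at (190,271). The side view agrees. Next I rectify the top view to metric planes.

```bash
cat >> h.py <<'E'
def ortho(p,c,z,half=.13,n=390):
    """metric crop: +x world up, +y world left"""
    W=[[c[0]+half,c[1]+half],[c[0]+half,c[1]-half],[c[0]-half,c[1]-half],[c[0]-half,c[1]+half]]
    src=np.float32([pix(p,[*w,z]) for w in W]); dst=np.float32([[0,0],[n,0],[n,n],[0,n]])
    im=cv2.warpPerspective(p["frame"],cv2.getPerspectiveTransform(src,dst),(n,n),flags=cv2.INTER_CUBIC)
    return im
def o2w(c,uv,half=.13,n=390):
    k=2*half/n; return np.array([c[0]+half-uv[1]*k, c[1]+half-uv[0]*k])
E
python3 - <<'E'
from h import *
t=robot.get_image("top"); s=robot.get_image("side")
C=[(.54,-.011),(.467,-.265)]
ims=[ortho(t,C[0],.216),ortho(s,C[0],.216),ortho(t,C[1],.063),ortho(s,C[1],.063)]
for n,i in zip("tsts",ims):
    print(n,[int(x) for x in i.reshape(-1,3).min(0)])
for k in(0,1):
    g=ims[k].max(2); m=(g<45).astype(np.uint8); nc,lab,st,ce=cv2.connectedComponentsWithStats(m)
    for j in range(1,nc):
        if st[j,4]>150: print(k,"dark",o2w(C[0],ce[j]).round(4),st[j], cv2.minAreaRect(np.argwhere(lab==j)[:,::-1].astype(np.float32)))
cv2.imwrite("pics/crops.png",cv2.resize(np.vstack([np.hstack(ims[:2]),np.hstack(ims[2:])]),(600,600)))
# circles
for nm,c,z,r in(("dock",(.53,-.011),.06,.105),("mat",(.506,.265),.004,.075),("capfl",C[1],.029,.04)):
  for q,p in(("t",t),("s",s)):
    g=cv2.GaussianBlur(cv2.cvtColor(ortho(p,c,z),cv2.COLOR_BGR2GRAY),(5,5),1.5)
    h=cv2.HoughCircles(g,cv2.HOUGH_GRADIENT,1,20,param1=60,param2=8,minRadius=int(r*1500*.97),maxRadius=int(r*1500*1.03))
    print(nm,q,[(o2w(c,x[:2]).round(4).tolist(),round(x[2]/1500,4)) for x in h[0][:3]] if h is not None else None)
E
```

```text
t [0, 0, 0]
s [12, 12, 12]
t [11, 11, 11]
s [37, 38, 40]
0 dark [0.609  0.0323] [114  81  35  26 377] ((130.558837890625, 91.76470947265625), (14.57737922668457, 33.785221099853516), 59.036251068115234)
0 dark [ 0.5537 -0.0116] [ 145  131  101   92 2703] ((195.3578338623047, 177.3918914794922), (119.14935302734375, 30.593456268310547), 35.46336364746094)
0 dark [ 0.4582 -0.0743] [267 292  46  46 152] ((291.07379150390625, 316.1506042480469), (6.076028823852539, 63.621578216552734), 46.36392593383789)
0 dark [0.4466 0.0275] [ 96 305  86  50 259] ((136.05380249023438, 333.2298889160156), (97.6114730834961, 10.773871421813965), 30.041364669799805)
1 dark [0.6061 0.0874] [   3   21   89  149 3519] ((47.79999542236328, 94.89999389648438), (22.807889938354492, 159.20803833007812), 26.56505012512207)
1 dark [ 0.601  -0.0109] [187  82  16  50 353] ((194.74685668945312, 106.3490219116211), (49.010196685791016, 14.517683029174805), 88.80650329589844)
1 dark [ 0.5462 -0.0324] [ 157  133  150  106 3106] ((228.66110229492188, 185.91275024414062), (178.1010284423828, 22.52887725830078), 34.99202346801758)
dock t [([0.5550000071525574, -0.012000000104308128], np.float32(0.1039)), ([0.5443000197410583, -0.021299999207258224], np.float32(0.1054)), ([0.5936999917030334, -0.05469999834895134], np.float32(0.1039))]
dock s [([0.5357000231742859, -0.05530000105500221], np.float32(0.1024)), ([0.5529999732971191, -0.019999999552965164], np.float32(0.1024)), ([0.5436999797821045, -0.04270000010728836], np.float32(0.1054))]
mat t [([0.5123000144958496, 0.2720000147819519], np.float32(0.0748))]
mat s [([0.5130000114440918, 0.2680000066757202], np.float32(0.0748))]
capfl t [([0.46799999475479126, -0.27000001072883606], np.float32(0.0403)), ([0.34869998693466187, -0.1899999976158142], np.float32(0.0389))]
capfl s [([0.4672999978065491, -0.2732999920845032], np.float32(0.0403)), ([0.34929999709129333, -0.1973000019788742], np.float32(0.0403))]
```

View pics/crops.png

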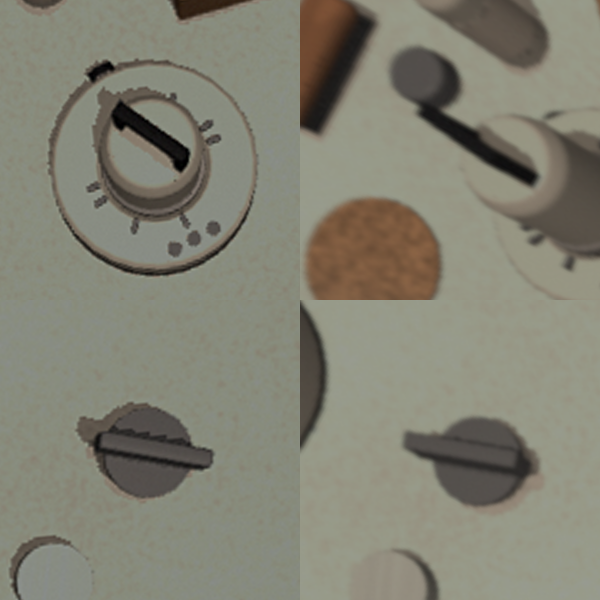

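The crops show the handle bar's yaw is about 54.5° and its centre about (0.553, -0.012). The dock sits near (0.553, -0.011) with a yaw of about 29°, and the cap bar's yaw is about 80°. I'll move over the tank.

Request:
play_rows(
  steps=[
    [[-0.985,-0.968,0],[0,0,0]],
    [[-0.985,-0.968,0],[0,0,0]],
    [[-0.985,-0.968,0],[0,0,0]],
    [[-0.985,-0.968,0],[0,0,0]],
    [[-0.985,-0.968,0],[0,0,0]],
    [[-0.985,-0.968,0],[0,0,0]],
    [[-0.985,-0.968,0],[0,0,0]],
    [[-0.985,-0.968,0],[0,0,0]],
    [[-0.985,-0.968,0],[0,0,0]],
    [[-0.985,-0.968,0],[0,0,0]],
    [[-0.985,-0.968,0],[0,0,0]],
    [[-0.985,-0.968,0],[0,0,0]],
  ],
  claw=-1,
)

```text
t: 2.7
position: [0.3574, 0.3518, 0.2396]
tcp_rot: [0.47, 3.106, 0.001]
ft_force: [0.4, -0.2, 0.4]
grip_width: 1.003
finger_force: 0.0
```

Request:
play_rows(
  steps=[
    [[-0.985,-0.968,0],[0,0,0]],
    [[-0.985,-0.968,0],[0,0,0]],
    [[-0.985,-0.968,0],[0,0,0]],
    [[-0.985,-0.968,0],[0,0,0]],
    [[-0.985,-0.968,0],[0,0,0]],
    [[-0.985,-0.968,0],[0,0,0]],
    [[-0.985,-0.968,0],[0,0,0]],
    [[-0.985,-0.968,0],[0,0,0]],
    [[-0.985,-0.968,0],[0,0,0]],
    [[-0.985,-0.968,0],[0,0,0]],
    [[-0.985,-0.968,0],[0,0,0]],
    [[-0.985,-0.968,0],[0,0,0]],
  ],
)

```text
t: 3.9
position: [0.5144, 0.0599, 0.2395]
tcp_rot: [0.47, 3.106, 0.001]
ft_force: [1.2, 0.4, 0.3]
grip_width: 1.001
finger_force: 0.0
```

Request:
play_rows(
  steps=[
    [[-0.985,-0.968,0],[0,0,0]],
    [[-0.985,-0.968,0],[0,0,0]],
    [[0,0,0],[0,0,0.023]],
    [[0,0,0],[0,0,0.023]],
    [[0,0,0],[0,0,0.023]],
    [[0,0,0],[0,0,0.023]],
    [[0,0,0],[0,0,0.023]],
    [[0,0,0],[0,0,0.023]],
    [[0,0,0],[0,0,0.023]],
  ],
)

```text
t: 4.8
position: [0.5401, 0.0123, 0.2394]
tcp_rot: [1.924, 2.483, 0.001]
ft_force: [-0.1, -0.9, 0.2]
grip_width: 1.002
finger_force: 0.0
```

Request:
play_rows(
  steps=[
    [[0,0,0],[0,0,0.023]],
    [[0,0,0],[0,0,0.023]],
    [[0,0,0],[0,0,0.023]],
    [[0,0,0],[0,0,0.023]],
    [[0,0,0],[0,0,0.023]],
    [[0,0,0],[0,0,0.023]],
  ],
)

```text
t: 5.4
position: [0.5401, 0.0123, 0.2394]
tcp_rot: [-2.789, -1.446, -0.001]
ft_force: [0.3, 0.9, -0.3]
grip_width: 1.0
finger_force: 0.0
```

Request:
play_rows(
  steps=[
    [[-0.32,0.62,0],[0,0,0]],
    [[-0.32,0.62,0],[0,0,0]],
    [[0,0,0.5],[0,0,0]],
    [[0,0,0.5],[0,0,0]],
    [[0,0,0.5],[0,0,0]],
    [[0,0,0.5],[0,0,0]],
    [[0,0,0],[0,0,0]],
  ],
)

```text
t: 6.1
position: [0.5517, -0.0118, 0.1973]
tcp_rot: [-2.783, -1.454, 0.005]
ft_force: [-0.1, 1.3, -0.7]
grip_width: 0.998
finger_force: 0.0
```

Run:
```python
from h import *
a=robot.get_image("side"); b=robot.get_image("top")
def crop(p):
    u=pix(p,[.553,-.012,.2]).astype(int); return cv2.resize(p["frame"][max(u[1]-60,0):u[1]+60,u[0]-60:u[0]+60],(390,390),interpolation=cv2.INTER_CUBIC)
cv2.imwrite("pics/g1.png",np.hstack([crop(b),crop(a)]))
print(robot.read_state()["position"])
```

```text
[ 0.55288784 -0.01224689  0.1989292 ]
```

View pics/g1.png

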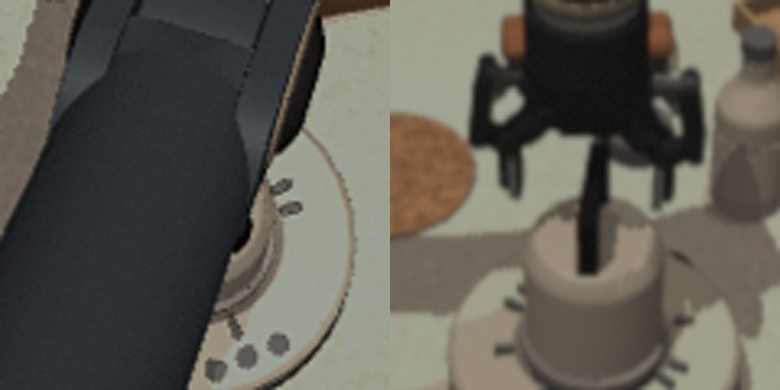

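The side view (right half) shows the bar, near column 597, between the fingers at columns 512 and 662. I'll close the gripper.

Request:
play_rows(
  steps=[
    [[0,0,0],[0,0,0]],
    [[0,0,0],[0,0,0]],
    [[0,0,0],[0,0,0]],
    [[0,0,0],[0,0,0]],
    [[0,0,0],[0,0,0]],
    [[0,0,0],[0,0,0]],
    [[0,0,0],[0,0,0]],
    [[0,0,0],[0,0,0]],
    [[0,0,0],[0,0,0]],
    [[0,0,0],[0,0,0]],
  ],
  claw=1,
)

```text
t: 7.2
position: [0.5535, -0.0127, 0.1996]
tcp_rot: [2.784, 1.453, 0.002]
ft_force: [1.6, -1.1, 1.7]
grip_width: 0.15
finger_force: 59.4
```

Request:
play_rows(
  steps=[
    [[0,0,-0.3],[0,0,0]],
    [[0,0,-0.3],[0,0,0]],
    [[0,0,-0.5],[0,0,0]],
    [[0,0,-0.5],[0,0,0]],
    [[0,0,-0.5],[0,0,0]],
    [[0,0,-0.5],[0,0,0]],
    [[0,0,0],[0,0,0]],
  ],
)

```text
t: 7.9
position: [0.5542, -0.0126, 0.2532]
tcp_rot: [2.784, 1.453, 0.006]
ft_force: [0.5, 0.3, -5.6]
grip_width: 0.152
finger_force: 58.6
```

Request:
play_rows(
  steps=[
    [[0.4,-0.38,0],[0,0,0]],
    [[0.867,-0.815,0],[0,0,0]],
    [[0.867,-0.815,0],[0,0,0]],
    [[0.867,-0.815,0],[0,0,0]],
    [[0.867,-0.815,0],[0,0,0]],
    [[0.867,-0.815,0],[0,0,0]],
    [[0.867,-0.815,0],[0,0,0]],
    [[0.867,-0.815,0],[0,0,0]],
    [[0.867,-0.815,0],[0,0,0]],
    [[0.867,-0.815,0],[0,0,0]],
    [[0.867,-0.815,0],[0,0,0]],
    [[0.867,-0.815,0],[0,0,0]],
  ],
)

```text
t: 9.1
position: [0.512, 0.2592, 0.2505]
tcp_rot: [-2.784, -1.455, 0.003]
ft_force: [-0.8, 0.3, -4.1]
grip_width: 0.15
finger_force: 58.6
```

Request:
play_rows(
  steps=[
    [[0.47,-0.43,0],[0,0,0]],
    [[0,0,0.5],[0,0,0]],
    [[0,0,1],[0,0,0]],
    [[0,0,1],[0,0,0]],
    [[0,0,1],[0,0,0]],
    [[0,0,1],[0,0,0]],
    [[0,0,0.5],[0,0,0]],
    [[0,0,0],[0,0,0]],
    [[0,0,0],[0,0,0]],
  ],
)

```text
t: 10.0
position: [0.5122, 0.2695, 0.1517]
tcp_rot: [2.785, 1.452, 0.001]
ft_force: [0.5, 1.1, -4.5]
grip_width: 0.147
finger_force: 58.7
```

Request:
play_rows(
  steps=[
    [[0,0,0.3],[0,0,0]],
    [[0,0,0.3],[0,0,0]],
    [[0,0,0.15],[0,0,0]],
    [[0,0,0.1],[0,0,0]],
    [[0,0,0.05],[0,0,0]],
    [[0,0,0],[0,0,0]],
    [[0,0,0],[0,0,0]],
  ],
)

```text
t: 10.7
position: [0.5118, 0.2701, 0.1335]
tcp_rot: [-2.785, -1.454, -0.001]
ft_force: [-0.0, 0.2, -3.9]
grip_width: 0.152
finger_force: 58.9
```

Request:
play_rows(
  steps=[
    [[0,0,0.05],[0,0,0]],
    [[0,0,0.05],[0,0,0]],
    [[0,0,0],[0,0,0]],
  ],
)

```text
t: 11.0
position: [0.5126, 0.2696, 0.1332]
tcp_rot: [-2.785, -1.452, -0.002]
ft_force: [-2.3, -2.5, 7.9]
grip_width: 0.147
finger_force: 60.5
```

Contact is made: the force changed from -4 to +8 N. I'll release, rise and look.

Request:
play_rows(
  steps=[
    [[0,0,0],[0,0,0]],
    [[0,0,0],[0,0,0]],
    [[0,0,0],[0,0,0]],
    [[0,0,0],[0,0,0]],
    [[0,0,0],[0,0,0]],
    [[0,0,0],[0,0,0]],
    [[0,0,0],[0,0,0]],
    [[0,0,0],[0,0,0]],
  ],
  claw=-1,
)

```text
t: 11.8
position: [0.5117, 0.2701, 0.1313]
tcp_rot: [-2.785, -1.454, 0.0]
ft_force: [0.2, -0.5, 0.6]
grip_width: 1.005
finger_force: 0.0
```

Request:
play_rows(
  steps=[
    [[0,0,-0.4],[0,0,0]],
    [[0,0,-1],[0,0,0]],
    [[0,0,-1],[0,0,0]],
    [[0,0,-1],[0,0,0]],
    [[0,0,-1],[0,0,0]],
    [[0,0,-0.5],[0,0,0]],
    [[0,0,0],[0,0,0]],
  ],
)

```text
t: 12.5
position: [0.5125, 0.2704, 0.231]
tcp_rot: [-2.784, -1.453, -0.005]
ft_force: [0.6, -0.1, 0.1]
grip_width: 1.001
finger_force: 0.0
```

Run:
```python
from h import *
t=robot.get_image("top"); s=robot.get_image("side")
np.save("pics/t.npy",t,allow_pickle=True); np.save("pics/s.npy",s,allow_pickle=True)
C=(.553,-.011); K=(.467,-.27)
ims=[ortho(t,C,.068,.12,390),ortho(s,C,.068,.12,390),ortho(t,K,.063,.075,195*2),cv2.resize(s["frame"][150:330,190:370],(390,390))]
cv2.imwrite("pics/d2.png",cv2.resize(np.vstack([np.hstack(ims[:2]),np.hstack(ims[2:])]),(600,600)))
```

```text
(no output)
```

View pics/d2.png

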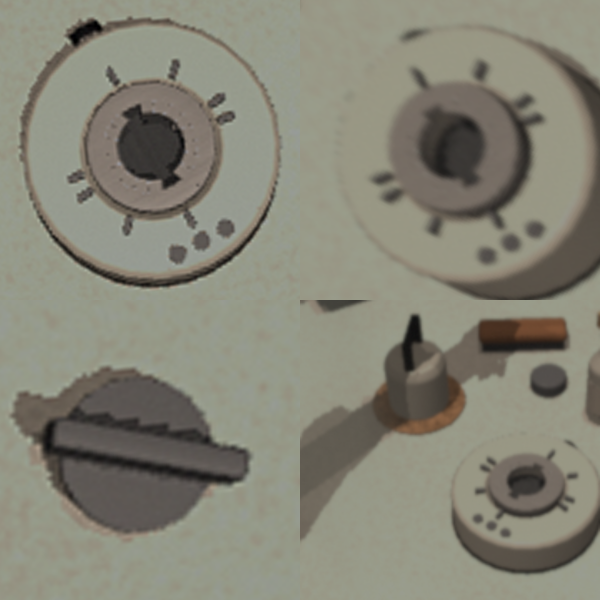

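The tank stands upright on the mat, and the socket shows with its notches up-left and down-right, at about (132,113) and (170,182) in the crop. Next I fit the dock and cap poses.

```bash
cat > fit.py <<'E'
from h import *
from scipy.ndimage import map_coordinates
from scipy.optimize import differential_evolution as DE
def val(g,p,P):
    c=P@p["R"].T+np.array(p["t"]).ravel(); q=c@p["K"].T; uv=q[:,:2]/q[:,2:]
    return map_coordinates(g,[uv[:,1],uv[:,0]],order=1,mode="nearest")
def gray(p): return cv2.GaussianBlur(cv2.cvtColor(p["frame"],cv2.COLOR_BGR2GRAY),(3,3),.7).astype(float)
def pose(x,P):
    c,s=np.cos(x[2]),np.sin(x[2]); return np.c_[x[0]+c*P[:,0]-s*P[:,1],x[1]+s*P[:,0]+c*P[:,1],P[:,2]]
def pol(r,a,z): r,a=np.meshgrid(r,a); return np.c_[(r*np.cos(a)).ravel(),(r*np.sin(a)).ravel(),np.full(r.size,z)]
d=np.deg2rad; th=np.linspace(0,2*np.pi,120)
ribin=np.vstack([pol(np.linspace(.059,.071,7),d(a)+d(np.array([-1,0,1])),.068) for a in(0,-45,180,135)])
ribout=np.vstack([pol(np.linspace(.059,.071,7),d(a)+d(np.array([-7,-6,6,7])),.068) for a in(0,-45,180,135)])
radin=np.vstack([pol([.0555,.0745],d(np.array([a])),.068) for a in(0,-45,180,135)])
def sdock(x,V):
    f=0
    for p,g in V: f+=val(g,p,pose(x,ribin)).mean()-.6*val(g,p,pose(x,ribout)).mean()-.4*val(g,p,pose(x,radin)).mean()
    # outer rim of the housing is too bevelled; collar edge at z=.07 as a weak cue
    return f
def edge(n,hx,hy,z):
    u=np.linspace(-.92,.92,n); A=[];B=[];e=.0022
    for s in(1,-1):
        A.append(np.c_[u*hx,np.full(n,s*(hy-e)),np.full(n,z)]);B.append(np.c_[u*hx,np.full(n,s*(hy+e)),np.full(n,z)])
        A.append(np.c_[np.full(n,s*(hx-e)),u*hy,np.full(n,z)]);B.append(np.c_[np.full(n,s*(hx+e)),u*hy,np.full(n,z)])
    return np.vstack(A),np.vstack(B)
EA,EB=edge(60,.05,.008,.063)
FA,FB=pol([.0375],th,.029),pol([.0425],th,.029)
def scap(x,V,wf=1):
    f=0
    for p,g in V:
        f-=np.abs(val(g,p,pose(x,EA))-val(g,p,pose(x,EB))).mean()
        f-=wf*np.abs(val(g,p,pose(x,FA))-val(g,p,pose(x,FB))).mean()
    return f
E
python3 - <<'E'
from fit import *
t=np.load("pics/t.npy",allow_pickle=True).item(); s=np.load("pics/s.npy",allow_pickle=True).item()
T,S=(t,gray(t)),(s,gray(s))
for nm,f,b in(("dock",sdock,[(.54,.566),(-.025,.004),(d(20),d(40))]),("cap",scap,[(.455,.481),(-.285,-.255),(d(72),d(88))])):
    for q,V in(("t",[T]),("s",[S]),("ts",[T,S])):
        r=DE(f,b,args=(V,),seed=1,tol=1e-6); print(nm,q,r.x[:2].round(4),np.rad2deg(r.x[2]).round(2),round(r.fun,2))
E
```

```text
dock t [ 0.555  -0.0117] 28.58 -47.34
dock s [ 0.5541 -0.0174] 28.6 -37.6
dock ts [ 0.5554 -0.0129] 28.59 -56.65
cap t [ 0.4683 -0.2706] 80.04 -67.48
cap s [ 0.4679 -0.2745] 80.96 -56.91
cap ts [ 0.4684 -0.2714] 80.54 -114.29
```

Run:
```python
from fit import *
t=np.load("pics/t.npy",allow_pickle=True).item(); s=np.load("pics/s.npy",allow_pickle=True).item()
T,S=(t,gray(t)),(s,gray(s))
HA,HB=edge(50,.038,.007,.150); CA,CB=pol([.045],th,.002),pol([.051],th,.004)
def sh(x,V):
    return -sum(np.abs(val(g,p,pose(x,HA))-val(g,p,pose(x,HB))).mean() for p,g in V)
for q,V in(("t",[T]),("s",[S]),("ts",[T,S])):
    r=DE(sh,[(.495,.53),(.255,.285),(d(48),d(62))],args=(V,),seed=1,tol=1e-6); x=r.x
    e=x[:2]-[.5122,.2700]; print(q,x[:2].round(4),np.rad2deg(x[2]).round(2),round(r.fun,1),"perp",(e@[.82,-.572]).round(4),"along",(e@[.572,.82]).round(4))
```

```text
t [0.5065 0.2603] 56.49 -47.3 perp 0.0009 along -0.0112
s [0.5132 0.2645] 54.94 -33.0 perp 0.0039 along -0.004
ts [0.5073 0.2603] 55.49 -66.2 perp 0.0015 along -0.0107
```

The top camera agrees with the robot to about 1 mm across the handle, while the side camera has a bias of about 4 mm, so I'll use the top estimates. Moving to the cap.

Request:
play_rows(
  steps=[
    [[0,0,0],[0,0,-0.0174]],
    [[0,0,0],[0,0,-0.0174]],
    [[0,0,0],[0,0,-0.0174]],
    [[0,0,0],[0,0,-0.0174]],
    [[-0.966,0.087,0],[0,0,0]],
    [[-0.966,0.087,0],[0,0,0]],
    [[-0.966,0.087,0],[0,0,0]],
    [[-0.966,0.087,0],[0,0,0]],
    [[-0.966,0.087,0],[0,0,0]],
    [[-0.966,0.087,0],[0,0,0]],
    [[-0.966,0.087,0],[0,0,0]],
    [[-0.966,0.087,0],[0,0,0]],
  ],
)

```text
t: 13.8
position: [0.4988, 0.1136, 0.2294]
tcp_rot: [-2.404, -2.022, -0.001]
ft_force: [-0.6, 0.4, 0.3]
grip_width: 0.998
finger_force: 0.0
```

Request:
play_rows(
  steps=[
    [[-0.966,0.087,0],[0,0,0]],
    [[-0.966,0.087,0],[0,0,0]],
    [[-0.966,0.087,0],[0,0,0]],
    [[-0.966,0.087,0],[0,0,0]],
    [[-0.966,0.087,0],[0,0,0]],
    [[-0.966,0.087,0],[0,0,0]],
    [[-0.966,0.087,0],[0,0,0]],
    [[-0.966,0.087,0],[0,0,0]],
    [[-0.966,0.087,0],[0,0,0]],
    [[-0.966,0.087,0],[0,0,0]],
    [[-0.966,0.087,0],[0,0,0]],
    [[-0.966,0.087,0],[0,0,0]],
  ],
)

```text
t: 15.0
position: [0.4794, -0.1182, 0.2294]
tcp_rot: [-2.404, -2.023, -0.001]
ft_force: [0.1, -0.8, -0.2]
grip_width: 1.003
finger_force: 0.0
```

Request:
play_rows(
  steps=[
    [[-0.966,0.087,0],[0,0,0]],
    [[-0.966,0.087,0],[0,0,0]],
    [[-0.966,0.087,0.5],[0,0,0]],
    [[-0.966,0.087,1],[0,0,0]],
    [[-0.966,0.087,1],[0,0,0]],
    [[-0.966,0.087,1],[0,0,0]],
    [[-0.966,0.087,1],[0,0,0]],
    [[-0.966,0.087,0.5],[0,0,0]],
    [[0,0,0],[0,0,0]],
    [[0,0,0],[0,0,0]],
  ],
)

```text
t: 16.0
position: [0.4669, -0.2717, 0.1294]
tcp_rot: [-2.404, -2.021, -0.0]
ft_force: [0.0, 0.6, 0.4]
grip_width: 1.004
finger_force: 0.0
```

Run:
```python
from h import *
s=robot.read_state(); M=R.from_rotvec(s["tcp_rot"]).as_matrix(); print(s["t"],s["position"].round(4) if hasattr(s["position"],"round") else s["position"],M.round(4),np.rad2deg(np.arctan2(M[1,0],M[0,0])),np.round(s["joint_pos"],2))
print(M.T@(np.array([.4683,-.2710,.043])-np.array(s["position"]))/.02)
```

```text
16.0 [ 0.4669 -0.2717  0.1294] [[ 1.718e-01  9.851e-01 -2.000e-04]
 [ 9.851e-01 -1.718e-01  4.000e-04]
 [ 3.000e-04 -3.000e-04 -1.000e+00]] 80.10778425143141 [-0.05  0.43  0.64  1.99 -0.35  0.82  0.62]
[0.04376395 0.06214405 4.31812893]
```

Request:
play_rows(
  steps=[
    [[0.04,0.06,0.7],[0,0,0]],
    [[0,0,0.7],[0,0,0]],
    [[0,0,0.7],[0,0,0]],
    [[0,0,0.7],[0,0,0]],
    [[0,0,0.7],[0,0,0]],
    [[0,0,0.5],[0,0,0]],
    [[0,0,0.3],[0,0,0]],
    [[0,0,0],[0,0,0]],
    [[0,0,0],[0,0,0]],
  ],
)

```text
t: 16.9
position: [0.4689, -0.271, 0.0434]
tcp_rot: [2.403, 2.023, 0.0]
ft_force: [-0.6, -0.2, -0.8]
grip_width: 1.0
finger_force: 0.0
```

Request:
play_rows(
  steps=[
    [[0,0,0],[0,0,0]],
    [[0,0,0],[0,0,0]],
    [[0,0,0],[0,0,0]],
    [[0,0,0],[0,0,0]],
    [[0,0,0],[0,0,0]],
    [[0,0,0],[0,0,0]],
    [[0,0,0],[0,0,0]],
    [[0,0,0],[0,0,0]],
    [[0,0,0],[0,0,0]],
    [[0,0,0],[0,0,0]],
  ],
  claw=1,
)

```text
t: 17.9
position: [0.4689, -0.2707, 0.0435]
tcp_rot: [2.403, 2.023, 0.001]
ft_force: [-1.6, 0.3, 5.2]
grip_width: 0.174
finger_force: 59.4
```

Request:
play_rows(
  steps=[
    [[0,0,-0.5],[0,0,0]],
    [[0,0,-1],[0,0,0]],
    [[0,0,-1],[0,0,0]],
    [[0,0,-1],[0,0,0]],
    [[0,0,-1],[0,0,0]],
    [[0,0,-0.5],[0,0,0]],
  ],
)

```text
t: 18.5
position: [0.4691, -0.2711, 0.1448]
tcp_rot: [2.402, 2.022, 0.001]
ft_force: [-0.7, 0.1, -2.0]
grip_width: 0.169
finger_force: 58.8
```

Request:
play_rows(
  steps=[
    [[0,0,0],[0,0,0.0205]],
    [[0,0,0],[0,0,0.0205]],
    [[0,0,0],[0,0,0.0205]],
    [[0,0,0],[0,0,0.0205]],
    [[0,0,0],[0,0,0.0205]],
    [[0,0,0],[0,0,0.0205]],
    [[0,0,0],[0,0,0.0205]],
    [[0,0,0],[0,0,0]],
  ],
)

```text
t: 19.3
position: [0.4684, -0.2703, 0.1427]
tcp_rot: [-3.044, -0.774, 0.003]
ft_force: [0.5, 0.6, -1.5]
grip_width: 0.181
finger_force: 58.7
```

Request:
play_rows(
  steps=[
    [[0.833,-0.774,0],[0,0,0]],
    [[0.833,-0.774,0],[0,0,0]],
    [[0.833,-0.774,0],[0,0,0]],
    [[0.833,-0.774,0],[0,0,0]],
    [[0.833,-0.774,0],[0,0,0]],
    [[0.833,-0.774,0],[0,0,0]],
    [[0.833,-0.774,0],[0,0,0]],
    [[0.833,-0.774,0],[0,0,0]],
    [[0.833,-0.774,0],[0,0,0]],
    [[0.833,-0.774,0],[0,0,0]],
    [[0.833,-0.774,0],[0,0,0]],
    [[0.833,-0.774,0],[0,0,0]],
  ],
)

```text
t: 20.5
position: [0.5556, -0.011, 0.143]
tcp_rot: [-3.043, -0.779, 0.001]
ft_force: [0.1, 0.2, -2.5]
grip_width: 0.174
finger_force: 58.8
```

Request:
play_rows(
  steps=[
    [[0,0,0],[0,0,0]],
    [[0,0,0],[0,0,0]],
  ],
)

```text
t: 20.7
position: [0.5554, -0.0118, 0.143]
tcp_rot: [3.043, 0.778, -0.001]
ft_force: [-0.2, 0.0, -2.4]
grip_width: 0.176
finger_force: 58.8
```

Run:
```python
from h import *
p=robot.get_image("side"); np.save("pics/s2.npy",p,allow_pickle=True)
s=robot.read_state(); M=R.from_rotvec(s["tcp_rot"]).as_matrix(); print(s["t"],np.round(s["position"],4),np.rad2deg(np.arctan2(M[1,0],M[0,0])),M[2].round(4),np.round(s["joint_pos"],2))
print(M.T@(np.array([.555,-.012,.1435])-np.array(s["position"]))/.02)
u=pix(p,[.555,-.012,.1]).astype(int); cv2.imwrite("pics/s2.png",cv2.resize(p["frame"][u[1]-70:u[1]+70,u[0]-80:u[0]+80],(800,600)[:2] if 0 else (640,560),interpolation=cv2.INTER_CUBIC))
```

```text
20.75 [ 0.5552 -0.0127  0.1431] 28.573521063439234 [-8.e-04  1.e-04 -1.e+00] [-0.72  0.51  0.9   1.96 -0.51  0.91 -0.63]
[ 0.00874554 -0.03718039 -0.01885889]
```

View pics/s2.png

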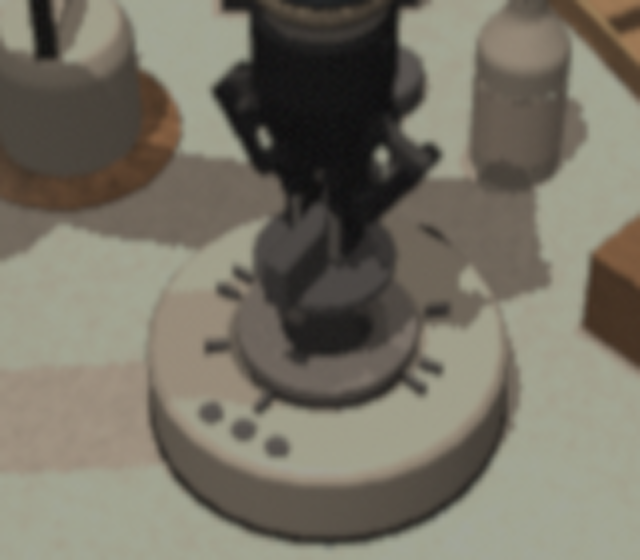

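The cap hovers centred over the socket, with its bar pointing toward the entry rib near (262,402). I'll descend gently, watching the force.

Request:
play_rows(
  steps=[
    [[0,0,0.5],[0,0,0]],
    [[0,0,0.5],[0,0,0]],
    [[0,0,0.3],[0,0,0]],
    [[0,0,0.2],[0,0,0]],
    [[0,0,0.2],[0,0,0]],
    [[0,0,0],[0,0,0]],
    [[0,0,0],[0,0,0]],
  ],
)

```text
t: 21.45
position: [0.5558, -0.0121, 0.1093]
tcp_rot: [3.045, 0.774, 0.0]
ft_force: [0.0, -0.1, -1.7]
grip_width: 0.176
finger_force: 58.8
```

Request:
play_rows(
  steps=[
    [[0,0,0.25],[0,0,0]],
    [[0,0,0.25],[0,0,0]],
    [[0,0,0.15],[0,0,0]],
    [[0,0,0.1],[0,0,0]],
    [[0,0,0],[0,0,0]],
    [[0,0,0],[0,0,0]],
  ],
)

```text
t: 22.05
position: [0.5558, -0.012, 0.0943]
tcp_rot: [-3.045, -0.774, -0.0]
ft_force: [-0.2, 0.2, -1.1]
grip_width: 0.176
finger_force: 58.8
```

Request:
play_rows(
  steps=[
    [[0,0,0.1],[0,0,0]],
    [[0,0,0.05],[0,0,0]],
    [[0,0,0.05],[0,0,0]],
    [[0,0,0],[0,0,0]],
    [[0,0,0],[0,0,0]],
  ],
)

```text
t: 22.55
position: [0.5558, -0.0119, 0.0915]
tcp_rot: [-3.043, -0.774, -0.001]
ft_force: [-4.8, 2.3, 10.1]
grip_width: 0.174
finger_force: 60.3
```

Request:
play_rows(
  steps=[
    [[0,0,0.04],[0,0,0]],
    [[0,0,0],[0,0,0]],
    [[0,0,0],[0,0,0]],
  ],
)

```text
t: 22.85
position: [0.5558, -0.0119, 0.0915]
tcp_rot: [-3.042, -0.774, -0.001]
ft_force: [-6.6, 2.8, 16.6]
grip_width: 0.176
finger_force: 61.3
```

Request:
play_rows(
  steps=[
    [[0,0,0],[0,0,0.014]],
    [[0,0,0],[0,0,0.014]],
    [[0,0,0],[0,0,0.014]],
    [[0,0,0],[0,0,0]],
  ],
)

```text
t: 23.25
position: [0.5576, -0.0125, 0.0915]
tcp_rot: [3.12, 0.365, 0.006]
ft_force: [-1.2, -0.1, 10.6]
grip_width: 0.174
finger_force: 60.7
```

```bash
cat > st.py <<'E'
from h import *
s=robot.read_state(); M=R.from_rotvec(s["tcp_rot"]).as_matrix(); print(s["t"],np.round(s["position"],4),np.rad2deg(np.arctan2(M[1,0],M[0,0])).round(2),np.round(s["ft_force"],1),np.round(s["ft_torque"],3),s["grip_width"],np.round(s["joint_pos"],2))
E
python3 st.py
```

```text
23.25 [ 0.5576 -0.0125  0.0915] 13.34 [-1.2 -0.1 10.6] [-0.101  0.449 -0.109] 0.17427566775447034 [-0.7   0.61  0.9   1.99 -0.65  0.85 -0.78]
```

Request:
play_rows(
  steps=[
    [[0,0,0],[0,0,0.0138]],
    [[0,0,0],[0,0,0.0138]],
    [[0,0,0],[0,0,0.0138]],
    [[0,0,0],[0,0,0.0138]],
    [[0,0,0],[0,0,0.0138]],
    [[0,0,0],[0,0,0.0138]],
    [[0,0,0],[0,0,0]],
    [[0,0,0],[0,0,0]],
  ],
)

```text
t: 24.05
position: [0.5575, -0.0133, 0.0915]
tcp_rot: [3.109, -0.448, 0.006]
ft_force: [-0.9, -1.0, 9.8]
grip_width: 0.176
finger_force: 60.5
```

Run:
```python
from st import *
p=robot.get_image("side"); q=robot.get_image("top")
u=pix(p,[.555,-.012,.1]).astype(int); a=cv2.resize(p["frame"][u[1]-60:u[1]+60,u[0]-60:u[0]+60],(390,390),interpolation=cv2.INTER_CUBIC)
cv2.imwrite("pics/f1.png",np.hstack([a,ortho(q,(.555,-.012),.068,.12)]))
```

```text
24.05 [ 0.5575 -0.0133  0.0915] -16.41 [-0.9 -1.   9.8] [-0.458  0.431  0.01 ] 0.1757521623106541 [-0.78  0.68  1.03  1.99 -0.76  0.9  -1.2 ]
```

View pics/f1.png

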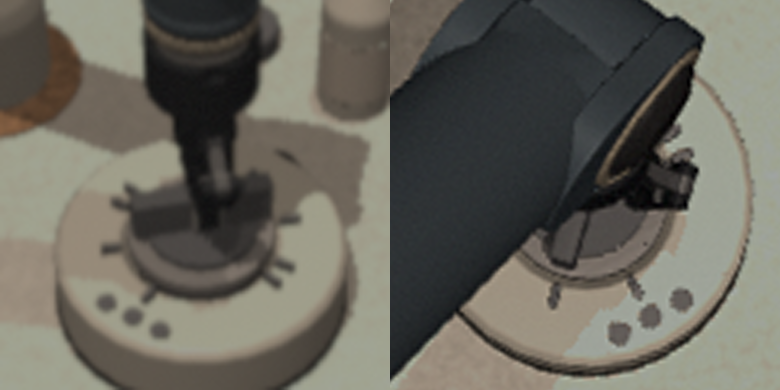

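The cap is seated, and its bar points at the middle ribs at about (555,292) in the top crop and (112,248) and (290,218) in the side crop. I'll measure the bar's yaw from its visible ends.

Run:
```python
from fit import *
t=robot.get_image("top"); s=robot.get_image("side"); T,S=(t,gray(t)),(s,gray(s))
def ends(lo,hi):
    u=np.linspace(lo,hi,40); z=np.full(40,.111); v=np.linspace(-.9,.9,12)*.008; A=[];B=[];e=.002
    for k in(1,-1): A.append(np.c_[u,np.full(40,k*(.008-e)),z]);B.append(np.c_[u,np.full(40,k*(.008+e)),z])
    sg=np.sign(lo+hi); A.append(np.c_[np.full(12,sg*(.05-e)),v,np.full(12,.111)]);B.append(np.c_[np.full(12,sg*(.05+e)),v,np.full(12,.111)])
    return np.vstack(A),np.vstack(B)
E1,E2=ends(.022,.048),ends(-.048,-.022)
def f(x,L): return -sum(np.abs(val(g,p,pose(x,A))-val(g,p,pose(x,B))).mean() for (p,g),Es in L for A,B in Es)
for n,L in(("side both",[(S,[E1,E2])]),("top near",[(T,[E2])]),("all",[(S,[E1,E2]),(T,[E2])])):
    r=DE(f,[(.547,.565),(-.024,-.003),(d(-35),d(0))],args=(L,),seed=1,tol=1e-7); print(n,r.x[:2].round(4),np.rad2deg(r.x[2]).round(1),round(r.fun,1))
import st
a=s; u=pix(s,[.555,-.012,.1]).astype(int); A=cv2.resize(s["frame"][u[1]-35:u[1]+35,u[0]-45:u[0]+45],(400,311),interpolation=cv2.INTER_CUBIC)
v=pix(t,[.515,-.005,.1]).astype(int); B=cv2.resize(t["frame"][v[1]-35:v[1]+35,v[0]-45:v[0]+45],(400,311),interpolation=cv2.INTER_CUBIC)
cv2.imwrite("pics/f2.png",np.hstack([A,B]))
```

```text
side both [ 0.5558 -0.0147] -17.9 -29.7
top near [ 0.5519 -0.0148] -19.0 -28.9
all [ 0.5528 -0.0141] -17.5 -54.5
24.25 [ 0.5575 -0.0133  0.0914] -16.4 [ 0.2 -0.6  9.3] [-0.375  0.316  0.039] 0.18045619494794643 [-0.78  0.68  1.03  1.99 -0.76  0.9  -1.2 ]
```

View pics/f2.png

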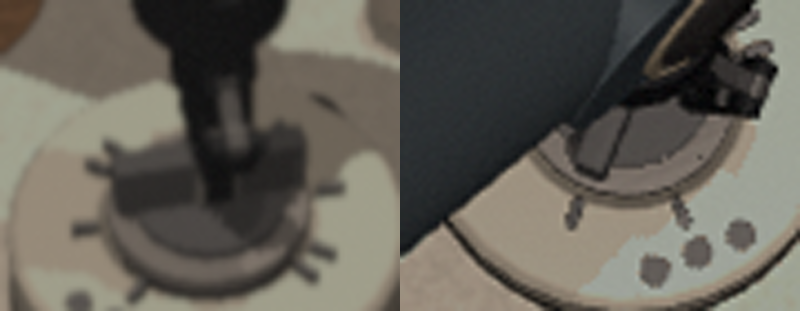

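The bar's yaw fits at -16.4 to -18° against a target of -16.4°, so it lies over the middle ribs. I'll hold briefly to check it stays put, then hand in.

Request:
play_rows(
  steps=[
    [[0,0,0],[0,0,0]],
    [[0,0,0],[0,0,0]],
    [[0,0,0],[0,0,0]],
    [[0,0,0],[0,0,0]],
    [[0,0,0],[0,0,0]],
    [[0,0,0],[0,0,0]],
  ],
)

```text
t: 24.85
position: [0.5574, -0.0133, 0.0914]
tcp_rot: [3.109, -0.448, 0.006]
ft_force: [-0.1, -0.5, 9.4]
grip_width: 0.174
finger_force: 60.4
```

```bash
python3 -c "
import st
s=st.s
M=st.M; import numpy as np
if abs(np.rad2deg(np.arctan2(M[1,0],M[0,0]))+16.5)<2: print(st.robot.job_done())"
```

```text
24.85 [ 0.5574 -0.0133  0.0914] -16.41 [-0.1 -0.5  9.4] [-0.301  0.36   0.088] 0.17436600885239226 [-0.78  0.68  1.03  1.99 -0.76  0.9  -1.2 ]
the job is handed in; nothing more can be done
None
```

I handed the job in at 24.9 s: the tank stands upright on the cork mat, and the cap is fully home and still gripped, turned about 45° clockwise with its bar over the middle ribs; the hand-in call returned no verdict.

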